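# Return a router tool holder to the empty fork of the tool carousel

## Task

First, with the tool holder still in its wooden stand, turn the tool carousel by its knob until its empty fork stands at the loading gap of the guard hoop. Then take the tool holder from the stand and push it gently into that fork, past the sprung jaws, until it is fully home against the back stop and the jaws have closed behind it; leave it hanging upright by its flange with the fork still at the gap. Do not ram it, and leave the other things on the bench alone.

Things in the scene. Friction and masses are not known exactly. Their poses are not given: they have to be found in the camera images.
- holder_grip (a point): grip point of the loose router tool holder, a plain steel turned part standing upright in the wooden stand. On its axis, in the middle of its grip cylinder (32 in diameter, reaching 18 above and 24 below this point), 30 above the underside of its flange. z is its axis, up.
- holder: the same holder, about 0.45 kg. Origin on its axis at the flange's underside. Above: flange 46 in diameter, 6 thick, then grip cylinder 32 in diameter, 42 tall. Below, downwards: neck 24 in diameter, 28 long; nut 26 in diameter, 18 long; thin cutter 12 in diameter, 30 long.
- stand: fixed square wooden block 75 x 75 x 85 high with a 29 square hole; the holder hangs loosely in it, its flange resting on the block's top. Origin: centre of its underside.
- hub (a point): on the upright axis of the tool carousel, at the height of its forks' upper faces (110 above the table). Six forks point outwards, 60 degrees apart; five carry tool holders fixed to the carousel (tops 48 above this height), one is empty.
- magazine: the carousel's fixed foot; origin on the axis at table level. A thin steel guard hoop (radius 168, bar 8 thick, its middle 85 above the table) surrounds the carousel, open for 37 degrees either side of the loading point.
- load_point (a point): fixed loading point in the middle of the hoop's gap, 125 from the hub, at the height of the forks' upper faces: where the empty fork's pocket must stand for loading.
- carousel (a joint): angle of the carousel, counter-clockwise from above; 0 (or 2 pi) with the empty pocket at the loading point. It turns either way, up to 7 rad, stays where it is left, and needs about 4 to 5 N at the knob.
- knob (a point): middle of the carousel's black turning knob: upright cylinder 24 in diameter, reaching 22 above and below this point, on a 12 thick pin, 60 from the hub, straight across the hub from the empty pocket.
- pocket (a point): nominal pocket centre of the empty fork, 125 from the hub, at its upper face; x points to the hub. Turns with the carousel. When hung, holder_grip is 30 above this height. The whole fork with jaws and stop is clamped 0 to 22 nearer the hub than nominal; the setting differs each time and is not measured: the true home of the holder's axis lies 0 to 22 from here towards the hub and must be felt.
- mouth (a point): mouth of the empty fork, 27 outside the pocket. The neck enters level between two arms (27 apart, 6 thick, flared), flange just above them, and meets two sprung rollers (8 to 18 below the arms' tops) 27 before true home; push 8 N. From 11 before home a sprung pin pushes back 4 N: stopped over 2 short, it is not held. The rollers shut 1 before home. Home is rigid: 11 to 15 N is plenty, over 30 N rams.
- jaw_left (a joint): opening of one sprung jaw of the empty fork, rad: 0 shut (nothing between the rollers, or the neck fully home behind them), about 0.15 with the neck midway between the rollers.
- jaw_right (a joint): the same for the other jaw.
- screw_box: cardboard screw box with a red band, 90 x 65 x 75 high, loose bystander; origin under its centre. It and the stand trade sides from start to start
- tape_roll: roll of masking tape lying flat, 100 across, 30 high, bystander; origin under its centre
- offcut: pale wooden offcut 120 x 50 x 45 high, bystander; origin under its centre
- tape_measure: yellow tape measure 70 x 35 x 62 high, bystander; origin under its centre
- spanner: steel open spanner 170 long lying flat, bystander
- screwdriver: screwdriver 200 long lying flat, bystander

How it is judged:
By the outcome, as a careful person would: the job done as asked, in the order asked, and still so for the second after the job is handed in, with the robot touching nothing.
It also fails if it takes over 72 s, if anything falls off the work surface, if the arm or the gripper's body presses on something with over 40 N, if the wrist force passes 120 N, or if a joint passes its speed limit or range.

## Robot

A 7-joint arm with a two-finger parallel gripper is mounted at the origin on the work surface. World frame = base frame: x ahead of the robot, y to its left, z up, the work surface at z = 0. Lengths are in mm, angles in rad, forces in N, time in s.
With the tool pointing down it reaches from about 400 to 875 mm from the base axis. Payload 4.4 kg.
Tool frame: the origin (TCP) lies midway between the tips of the shut fingers; the grasp point (between the pads) lies 19 mm behind it; z points along the fingers, y is the line along which they close (so a half turn about z gives the same grasp; the last joint's range is limited). The gripper opens to 85 mm and grips with 20 to 120 N. Pads are 22 mm wide; open, the fingers measure 114 mm over their backs; the gripper's body (76 mm by 85 mm) begins 54 mm behind the grasp point. The pads swing forward as they close: fully open they stand 13 mm farther back than shut.
Start: joints at [1.139, 0.628, 0.038, 1.517, -0.027, 0.996, -0.02], TCP at [232.531, -606.999, 231.313] pointing down, gripper open.
Joint ranges: [-3.06, 3.06], [-0.37, 2.12], [-1.25, 1.32], [0.18, 2.47], [-1.1, 4.24], [0.23, 1.98], [-2.94, 2.94]. Speed limits (rad/s): [2.57, 2.57, 3.14, 3.14, 3.14, 3.14, 3.14].

## Interface

Orientations are given as [roll, pitch, yaw] about the fixed x, y, z axes, in that order (R = Rz(yaw) Ry(pitch) Rx(roll)).
In Python, from cell import ctrl gives the robot as it stands. The module is installed in compiled form; this text tells all that it offers.
- The arm moves only by the tool step_arm, never from a script. Its argument "commands" is one flat list of numbers, 7 for each row, row after row: the shift along the tool's x, y, z in cm, then the turn, a rotation vector about the tool's x, y, z in rad, then the opening, from 0 (shut) to 1 (fully open). A call has 1 to 10 rows; each row is the pose to reach, as a shift and turn from the pose commanded when the call began, along the tool's axes at that moment; what a row does not reach only later rows make up. A row lasts 1/10 s, in which the tool goes at most 50 mm and 8.59 degrees, less where a joint would pass 70% of its speed; a pose out of reach is approached as far as the arm can. A call with a gripper value outside its range is refused whole. The fingers move at their own pace and stop on an object; the grip force is fixed at half the most. Time passes only in rows, so rows that repeat a pose let the fingers close. It gives the time, the measured TCP pose, the force, the opening and the grip force at its end, in the units of the state.
- ctrl.read_state(): the state, without advancing time (a new reading comes with each control period).
- ctrl.get_image(name): name is "scene" or "top"; returns a dict with "image" (384x512x3 uint8, red, green, blue), "range_z" (384x512 float32, mm along the optical axis (not along the pixel's ray), 0 where there is no reading), "vfov" (degrees; the focal length in pixels is half the picture's height over the tangent of half this angle, whatever the lens; pixels are square), "cx", "cy" (the principal point, pixels), "world_to_cam" (4x4, takes a point from world to camera coordinates). Camera axes: x right, y down, z forward; pixel columns grow to the right and rows downward; lengths in mm; the calibration is good to about 2 mm. A picture is of the moment at which its call begins.
- ctrl.finish_job(): hands the job in; it is judged then, once.
The state is a dict: "clock": time; "qpos": joint angles; "qd": joint speeds; "tau": joint torques, N m; "eef_pos": TCP position; "tool_rot": TCP orientation; "force": force on the tool from outside, world axes, zero at the start; "torque": the same for the moment, N m; "width": finger opening in mm; "gripper_force": force on a finger pad.
Only numpy, scipy, OpenCV 4.12 (cv2) and the standard library are available. Lean on these libraries where they do the work, as an engineer would, in place of code of your own. Each camera call takes 0.05 s, during which the arm holds its last target. There are 200 camera calls.

## Working session

There is one attempt and no reset: what is moved stays moved. The work goes in short steps, Python scripts to look and compute and a tool call to move; the robot and the scene stay as the last step left them, time stands still between calls to the robot, and variables do not carry over. Pictures are saved under pics/ and viewed, at most 10 in all, crops included, and the job is handed in when it is done.

Besides the shell and the picture viewer there is one more tool, called after "Request:" by a JSON object that holds its "name" and its "arguments", one argument or row to a line. step_arm: Moves the arm, as the interface text tells. Its arguments: {"type":"object","properties":{"commands":{"type":"array"}},"required":["commands"]}

```bash
mkdir -p pics
cat > h.py <<'E'
import numpy as np,cv2
from cell import ctrl
def cam(n):
    d=ctrl.get_image(n); d['f']=d['image'].shape[0]/2/np.tan(np.radians(d['vfov'])/2); return d
def world(d):
    v,u=np.mgrid[:384,:512]; z=d['range_z'].astype(float)
    p=np.stack([(u-d['cx'])/d['f']*z,(v-d['cy'])/d['f']*z,z],-1)
    M=np.linalg.inv(d['world_to_cam']); w=p@M[:3,:3].T+M[:3,3]; w[z==0]=np.nan; return w
def ray(d,u,v,h):
    M=np.linalg.inv(d['world_to_cam']); r=M[:3,:3]@np.array([(u-d['cx'])/d['f'],(v-d['cy'])/d['f'],1]); o=M[:3,3]
    return o+r*(h-o[2])/r[2]
def proj(d,p):
    q=d['world_to_cam']@np.append(p,1); return q[:2]/q[2]*d['f']+[d['cx'],d['cy']]
def save(d,name,crop=None,k=1):
    im=d['image'][...,::-1]
    if crop: u0,u1,v0,v1=crop; im=im[v0:v1,u0:u1]
    cv2.imwrite('pics/'+name,cv2.resize(im,None,fx=k,fy=k,interpolation=cv2.INTER_CUBIC))
E
python3 - <<'E'
from h import *
for n in('scene','top'):
    d=cam(n); save(d,n+'0.png',k=1.5); w=world(d); np.savez(n+'0.npz',w=w,image=d['image'],**{k:d[k] for k in('cx','cy','f','world_to_cam')})
    print(n,d['f'],np.linalg.inv(d['world_to_cam'])[:3].round(2).tolist())
print(ctrl.read_state())
E
```

```text
scene 378.7027051853289 [[0.35, 0.81, -0.47, 1019.19], [0.94, -0.31, 0.16, -125.3], [-0.01, -0.5, -0.86, 1059.82]]
top 395.2537877750955 [[-0.01, -1.0, 0.08, 422.25], [-1.0, 0.01, 0.0, 74.83], [-0.0, -0.08, -1.0, 1355.99]]
{'clock': 0.1, 'qpos': array([ 1.13922416,  0.62924377,  0.03846751,  1.5182498 , -0.02697729,
        0.99626374, -0.0200146 ]), 'qd': array([-1.92228055e-04, -1.02706114e-03,  6.82728268e-05, -1.39803220e-03,
       -1.52710773e-03, -1.17696641e-03,  3.73552324e-04]), 'tau': array([ 2.87245661e-03, -5.64536119e+01,  1.23045925e+00, -1.93972081e+01,
        1.12797166e-02,  5.49600823e-03, -9.56237329e-07]), 'eef_pos': array([ 232.30467658, -606.49641138,  230.49366096]), 'tool_rot': array([-3.13994721e+00,  4.77010585e-05,  3.65751977e-01]), 'force': array([ 0.56964609, -0.24177663, -0.41037524]), 'torque': array([-0.0031783 , -0.00557648,  0.00242797]), 'gripper_force': 0.0, 'width': 85.46622189453426}
```

View pics/scene0.png

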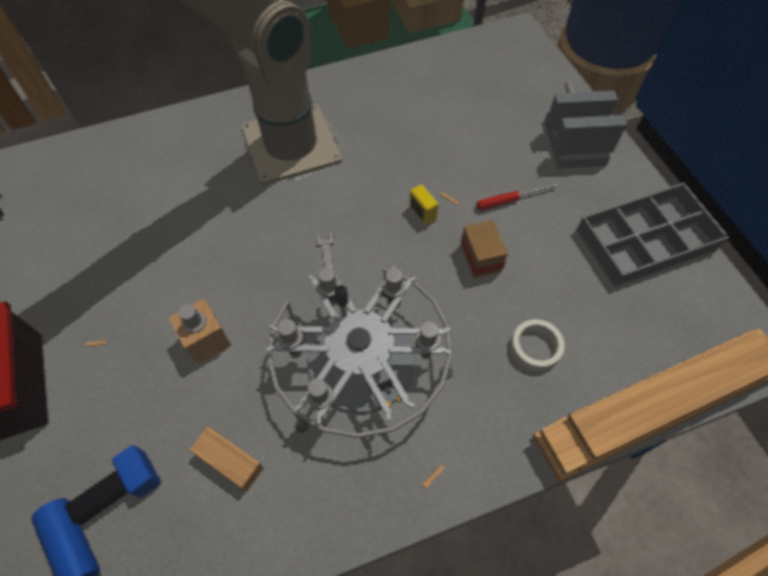

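View pics/top0.png

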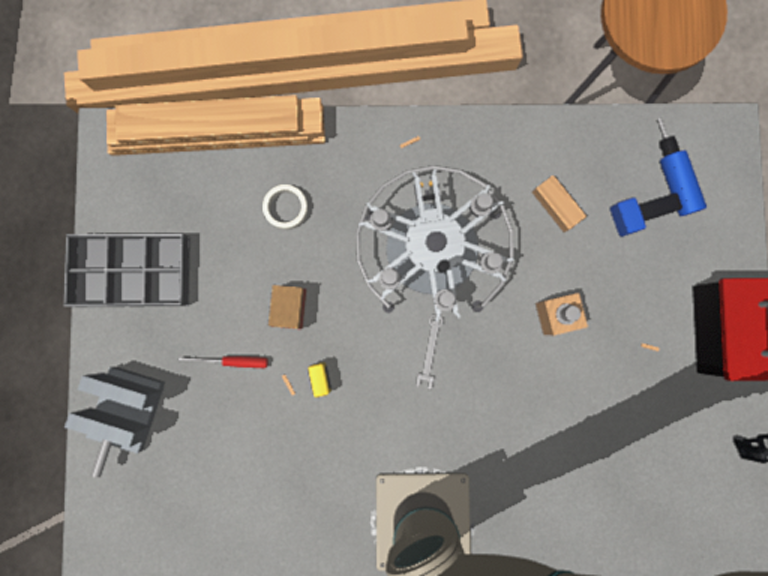

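The top view shows the hub at (436,240), the black knob at (444,266) and the empty fork at (430,185), pointing away from the robot. The hoop gap faces the robot between (388,305) and (475,305). The holder and stand are at (568,313), and the screw box is on the other side at (287,306).

Run:
```python
from h import *
Z=np.load('top0.npz'); w=Z['w']; im=Z['image'].astype(int); d={k:Z[k] for k in('cx','cy','f','world_to_cam')}
def sel(m,n):
    P=w[m]; print(n,len(P),np.median(P,0).round(1),P.min(0).round(1),P.max(0).round(1)); return P
v,u=np.mgrid[:384,:512]
box=lambda a,b,c,e:(u>=a)&(u<b)&(v>=c)&(v<e)
dark=im.sum(-1)<150
reg=box(238,346,108,212)
# carousel comps by height
z=w[...,2]
print(np.histogram(z[reg&(z>60)],bins=np.arange(60,240,10)))
for lo,hi in((145,170),(170,240)):
    n,l,s,c=cv2.connectedComponentsWithStats((reg&(z>lo)&(z<hi)).astype(np.uint8))
    for i in range(1,n):
        if s[i,4]>12: sel(l==i,('comp',lo,c[i].round(1)))
sel(box(291,302,170,185)&dark,'knobdark')
st=box(355,395,185,228)
sel(st&(z>75)&(z<95),'standtop'); m=st&(z>115); P=sel(m,'holder')
m=st&(z>125); c,r=cv2.minEnclosingCircle(np.argwhere(m)[:,::-1].astype(np.float32)); print('holder top circle',c,r,ray(d,*c,133))
# hoop
hp=reg&(z>78)&(z<97)
c,r=(0,0),0
P=w[hp][:,:2]; H=np.array([ (0,0)])
np.save('hp.npy',P)
hub=ray(d,436/1.5,240/1.5,130); print('hub guess',hub)
from scipy.optimize import least_squares
q=P[abs(np.hypot(*(P-hub[:2]).T)-168)<15]
s=least_squares(lambda p:np.hypot(*(q-p[:2]).T)-168,hub[:2],loss='soft_l1',f_scale=3); print('hoop centre',s.x,len(q),abs(s.fun).mean())
a=np.sort(np.degrees(np.arctan2(*(q-s.x)[:,::-1].T))%360); g=np.diff(a); i=g.argmax(); print('gap',a[i],a[i+1])
# fork arms: low points
```

```text
(array([   3,    5,  406,  240, 1386, 1133,   55,   28,   27,  320,  113,
          3,    4,   24,   28,    0,    0]), array([ 60,  70,  80,  90, 100, 110, 120, 130, 140, 150, 160, 170, 180,
       190, 200, 210, 220, 230]))
('comp', 145, array([322.2, 133.4])) 89 [ 687.5 -123.7  158.3] [ 672.9 -139.4  146.1] [ 701.9 -109.   165.5]
('comp', 145, array([253.1, 144. ])) 86 [655.6  89.  158.7] [641.2  73.6 146.1] [671.1 104.4 162.9]
('comp', 145, array([329. , 173.2])) 91 [ 564.3 -142.3  158.3] [ 549.2 -157.6  146.7] [ 580.  -127.1  164.6]
('comp', 145, array([259.2, 183.7])) 86 [532.3  71.3 158.6] [517.   56.1 152.7] [547.9  86.6 164.1]
('comp', 145, array([297.3, 198.6])) 87 [485.9 -44.  158.4] [473.5 -59.2 146.5] [501.1 -29.3 164.8]
('comp', 170, array([294.9, 176.6])) 59 [550.2 -34.5 199.9] [539.3 -46.6 173.2] [560.6 -24.2 205.2]
knobdark 2 [540.9 -31.2 186.4] [540.2 -32.1 180.1] [541.5 -30.3 192.7]
standtop 441 [ 456.  -297.3   85.9] [ 414.6 -350.5   75.7] [ 500.9 -261.4   94.9]
holder 97 [ 457.7 -304.2  132.9] [ 442.3 -321.4  117.7] [ 470.4 -289.6  140. ]
holder top circle (380.9385986328125, 208.42982482910156) 5.31599235534668 [ 456.48299591 -304.87506361  133.        ]
hub guess [609.53459819 -28.30462564 130.        ]
hoop centre [609.06315376 -26.70959242] 603 2.665109463778982
gap 143.98778349068124 216.73984886322842
```

Run:
```python
from h import *
Z=np.load('top0.npz'); im=Z['image']
a=cv2.resize(im[105:220,235:350,::-1],None,fx=5,fy=5,interpolation=cv2.INTER_CUBIC)
cv2.imwrite('pics/crop1.png',a)
```

```text
(no output)
```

View pics/crop1.png

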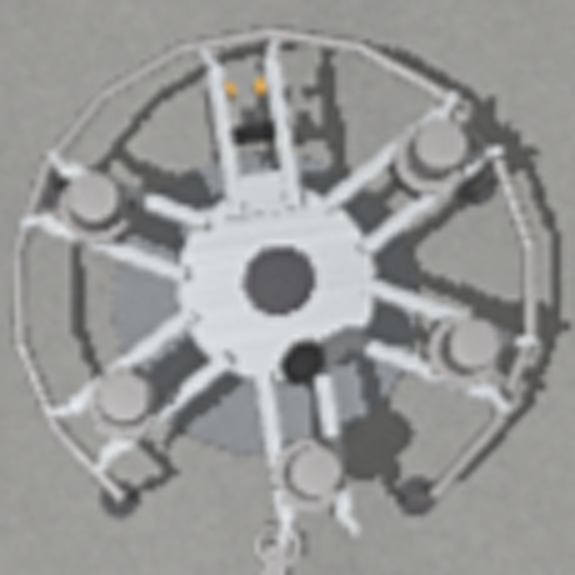

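The crop shows five fixed holders at r≈125, the empty pocket upward at (245,130), the knob at (303,362) and the gap at the bottom. From these the hub is at about (610,-26.5). The empty fork stands at 8.4° and the load point at about 180.4°, so I turn 172° CCW. The knob is at about (550.5,-35) with its top at 200. All of this fits the given sizes.

Request:
{"name": "step_arm", "arguments": {
  "commands": [50.2,-42,-4,0,0,0.219,1,50.2,-42,-4,0,0,0.219,1,50.2,-42,-4,0,0,0.219,1,50.2,-42,-4,0,0,0.219,1,50.2,-42,-4,0,0,0.219,1,50.2,-42,-4,0,0,0.219,1,50.2,-42,-4,0,0,0.219,1,50.2,-42,-4,0,0,0.219,1,50.2,-42,-4,0,0,0.219,1,50.2,-42,-4,0,0,0.219,1]
}}

```text
clock: 1.1
eef_pos: [475.9, -169.1, 261.9]
tool_rot: [-3.142, 0.0, 0.147]
force: [0.3, 0.0, 0.6]
width: 85.6
gripper_force: 0.0
```

```bash
cat >> h.py <<'E'
from scipy.spatial.transform import Rotation as R
def go(pos,psi,rel=None):
    s=ctrl.read_state(); T=R.from_euler('xyz',s['tool_rot']); G=R.from_euler('xyz',[np.pi,0,psi])
    print('t',round(s['clock'],2),'pos',s['eef_pos'].round(1),'rot',s['tool_rot'].round(3),'F',s['force'].round(1),'w',round(s['width'],1))
    print('shift cm',(T.inv().apply(np.array(pos)-s['eef_pos'])/10).round(2).tolist(),'turn',(T.inv()*G).as_rotvec().round(3).tolist())
E
python3 -c "
from h import *
go([550.4,-35,265],.147)"
```

```text
t 1.1 pos [ 475.9 -169.1  261.9] rot [-3.142  0.     0.147] F [0.3 0.  0.6] w 85.6
shift cm [9.33, -12.18, -0.31] turn [-0.0, 0.0, -0.0]
```

Request:
{"name": "step_arm", "arguments": {
  "commands": [9.3,-12.2,-0.3,0,0,0,1,9.3,-12.2,-0.3,0,0,0,1,9.3,-12.2,-0.3,0,0,0,1,9.3,-12.2,-0.3,0,0,0,1,9.3,-12.2,-0.3,0,0,0,1,9.3,-12.2,-0.3,0,0,0,1]
}}

```text
clock: 1.7
eef_pos: [548.7, -38.3, 264.4]
tool_rot: [3.141, 0.002, 0.145]
force: [-0.4, -0.0, -0.2]
width: 85.3
gripper_force: 0.0
```

```bash
python3 -c "
from h import *
go([550.4,-35,163],.147)
d=cam('scene'); save(d,'s1.png',(150,330,130,310),4)
c,s=proj(d,[550.4,-35,200]),proj(d,[610,-26.5,110]); print(c,s)"
```

```text
t 1.7 pos [548.7 -38.3 264.4] rot [3.141e+00 2.000e-03 1.450e-01] F [-0.4 -0.  -0.2] w 85.3
shift cm [0.23, -0.31, 10.14] turn [0.001, 0.002, -0.002]
[227.22446953 193.07773991] [239.52840498 225.8929443 ]
```

View pics/s1.png

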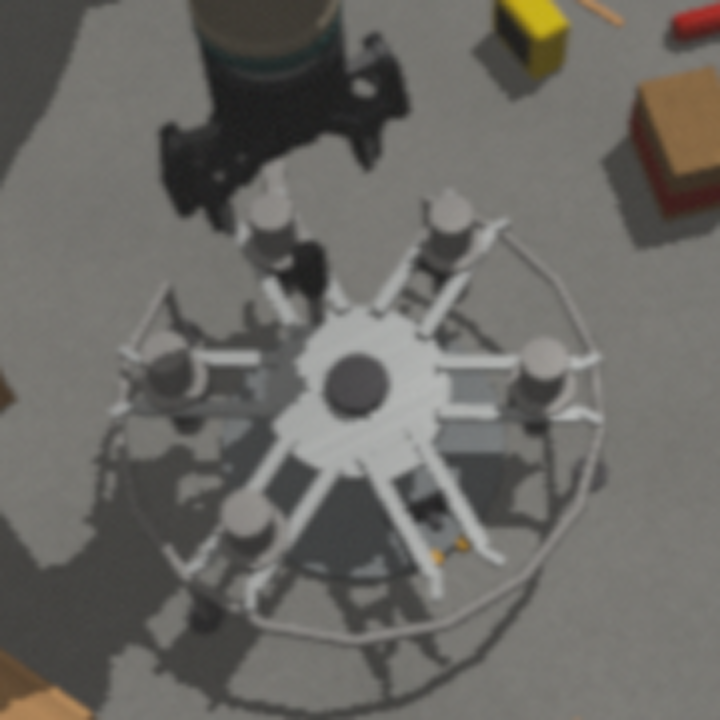

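The scene crop shows the knob top near (227,194), matching my projection (227.2,193.1). The gripper hangs above it, so I go down and grip.

Request:
{"name": "step_arm", "arguments": {
  "commands": [0.1,-0.1,4,0,0,0,1,0.1,-0.1,7,0,0,0,1,0.1,-0.1,9,0,0,0,1,0.1,-0.1,10.1,0,0,0,1,0.1,-0.1,10.1,0,0,0,0,0.1,-0.1,10.1,0,0,0,0,0.1,-0.1,10.1,0,0,0,0,0.1,-0.1,10.1,0,0,0,0,0.1,-0.1,10.1,0,0,0,0,0.1,-0.1,10.1,0,0,0,0]
}}

```text
clock: 2.75
eef_pos: [551.1, -36.1, 165.1]
tool_rot: [3.141, -0.002, 0.146]
force: [-1.5, -2.2, 6.8]
width: 22.5
gripper_force: 58.6
```

Run:
```python
from h import *
go([550.4,-35,163],.147)
s=ctrl.read_state(); c=np.array([610,-26.5]); print(s['gripper_force'])
# arc: 172 deg in steps, print for each 10-row call tool-frame shifts relative to call start
p0=s['eef_pos'][:2]-c; print('r',np.hypot(*p0),np.degrees(np.arctan2(*p0[::-1]))%360)
for k in range(1,11):
    a=np.radians(7*k) ; r=60; psi=.147; th=psi+np.pi
    q=r*np.array([np.cos(th+a)-np.cos(th),np.sin(th+a)-np.sin(th)])/10
    print(k,(q@[np.cos(psi),np.sin(psi)]).round(2),(q@[np.sin(psi),-np.cos(psi)]).round(2),-a.round(3))
```

```text
t 2.75 pos [551.1 -36.1 165.1] rot [ 3.141e+00 -2.000e-03  1.460e-01] F [-1.5 -2.2  6.8] w 22.5
shift cm [-0.06, -0.12, 0.21] turn [0.001, -0.002, -0.001]
58.60444128513336
r 59.636583061576374 189.29792630158195
1 0.04 0.73 -0.122
2 0.18 1.45 -0.244
3 0.4 2.15 -0.367
4 0.7 2.82 -0.489
5 1.09 3.44 -0.611
6 1.54 4.01 -0.733
7 2.06 4.53 -0.855
8 2.64 4.97 -0.977
9 3.28 5.35 -1.1
10 3.95 5.64 -1.222
```

Same relative arc each call, since the frame turns with the knob.

Request:
{"name": "step_arm", "arguments": {
  "commands": [0.04,0.73,0,0,0,-0.122,0,0.18,1.45,0,0,0,-0.244,0,0.4,2.15,0,0,0,-0.367,0,0.7,2.82,0,0,0,-0.489,0,1.09,3.44,0,0,0,-0.611,0,1.54,4.01,0,0,0,-0.733,0,2.06,4.53,0,0,0,-0.855,0,2.64,4.97,0,0,0,-0.977,0,3.28,5.35,0,0,0,-1.1,0,3.95,5.64,0,0,0,-1.222,0]
}}

```text
clock: 3.75
eef_pos: [595.4, -83.9, 165.0]
tool_rot: [-3.137, -0.0, 1.376]
force: [-9.8, 4.0, 11.4]
width: 22.3
gripper_force: 60.9
```

```bash
cat > st.py <<'E'
from h import *
s=ctrl.read_state(); p=s['eef_pos'][:2]-[610,-26.5]; print('r',np.hypot(*p).round(1),(np.degrees(np.arctan2(*p[::-1]))%360).round(2),'psi',np.degrees(s['tool_rot'][2]).round(2),s['force'].round(1),s['qpos'].round(2))
E
python3 st.py
```

```text
r 59.3 255.72 psi 78.82 [-9.8  4.  11.4] [ 0.3   0.66 -0.34  1.71  0.28  0.82 -0.35]
```

Request:
{"name": "step_arm", "arguments": {
  "commands": [0.04,0.73,0,0,0,-0.122,0,0.18,1.45,0,0,0,-0.244,0,0.4,2.15,0,0,0,-0.367,0,0.7,2.82,0,0,0,-0.489,0,1.09,3.44,0,0,0,-0.611,0,1.54,4.01,0,0,0,-0.733,0,2.06,4.53,0,0,0,-0.855,0,2.64,4.97,0,0,0,-0.977,0,3.28,5.35,0,0,0,-1.1,0,3.95,5.64,0,0,0,-1.222,0]
}}

```text
clock: 4.75
eef_pos: [656.5, -59.2, 165.0]
tool_rot: [-3.134, -0.006, 2.596]
force: [-15.3, -3.0, 15.3]
width: 22.7
gripper_force: 61.5
```

```bash
python3 st.py
```

```text
r 56.8 324.84 psi 148.74 [-15.3  -3.   15.3] [ 0.41  0.79 -0.65  1.53  0.54  1.01  0.63]
```

Request:
{"name": "step_arm", "arguments": {
  "commands": [0.08,0.67,0,0,0,-0.112,0,0.22,1.33,0,0,0,-0.223,0,0.43,1.97,0,0,0,-0.335,0,0.72,2.59,0,0,0,-0.447,0,1.06,3.18,0,0,0,-0.559,0,1.06,3.18,0,0,0,-0.559,0,1.06,3.18,0,0,0,-0.559,0]
}}

```text
clock: 5.45
eef_pos: [666.3, -26.7, 165.0]
tool_rot: [-3.138, -0.004, -3.133]
force: [-9.1, -2.5, 10.6]
width: 22.4
gripper_force: 60.7
```

```bash
python3 st.py
cat > car.py <<'E'
from h import *
d=cam('top'); w=world(d); z=w[...,2]; v,u=np.mgrid[:384,:512]
reg=(u>238)&(u<346)&(v>108)&(v<212); c=np.array([609.9,-26.4])
n,l,s,ce=cv2.connectedComponentsWithStats((reg&(z>145)&(z<170)).astype(np.uint8))
for i in range(1,n):
    if 70<s[i,4]<110:
        P=np.median(w[l==i],0); q=P[:2]-c; print(P.round(1),'r',np.hypot(*q).round(1),'ang',(np.degrees(np.arctan2(*q[::-1]))%360).round(2),'mod60',(np.degrees(np.arctan2(*q[::-1]))%60).round(2))
m=reg&(z>78)&(z<97); P=w[m][:,:2]-c; k=abs(np.hypot(*P.T)-168)<9; P=P[k]; a=np.degrees(np.arctan2(*P[:,::-1].T))%360
print('gap',np.sort(a[a<180])[-6:].round(1),np.sort(a[a>180])[:6].round(1))
E
python3 car.py
```

```text
r 56.3 359.83 psi -179.48 [-9.1 -2.5 10.6] [ 0.42  0.84 -0.79  1.51  0.65  1.07  1.05]
[669.3  82.8 158.6] r 124.3 ang 61.46 mod60 1.46
[ 549.4 -135.5  157.7] r 124.7 ang 240.98 mod60 0.98
[544.6  80.3 157.9] r 125.1 ang 121.46 mod60 1.46
gap [141.8 142.  142.7 143.3 143.6 144.2] [216.5 217.3 217.7 217.8 218.5 219.3]
```

Request:
{"name": "step_arm", "arguments": {
  "commands": [0,0,0,0,0,0,1,0,0,0,0,0,0,1,0,0,0,0,0,0,1,0,0,-4,0,0,0,1,0,0,-8,0,0,0,1,0,0,-11,0,0,0,1,0,0,-11,0,0,0,1]
}}

```text
clock: 6.2
eef_pos: [671.2, -24.3, 278.9]
tool_rot: [3.14, 0.009, -3.134]
force: [-0.1, 0.3, 0.2]
width: 85.3
gripper_force: 0.0
```

```bash
python3 car.py
python3 - <<'E'
from h import *
d=cam('top'); save(d,'t2.png',(235,355,105,220),5)
for u,v in((259.2,203),(322.4,203)):
    q=ray(d,u,v,85)[:2]-[609.9,-26.4]; print(np.hypot(*q),np.degrees(np.arctan2(*q[::-1]))%360)
E
python3 st.py
```

```text
[669.4  82.7 158.8] r 124.3 ang 61.41 mod60 1.41
[ 549.6 -135.4  158.7] r 124.6 ang 241.05 mod60 1.05
[544.7  80.3 158.5] r 125.1 ang 121.43 mod60 1.43
gap [141.8 142.  142.6 143.3 143.6 144.2] [216.7 216.9 217.7 217.7 218.7 219.1]
164.30413873226817 143.7182359805333
170.49110856011262 218.41258042962204
r 58.8 0.93 psi -179.54 [-0.1  0.8 -1.5] [ 0.44  0.74 -0.85  1.39  0.56  1.26  1.13]
```

View pics/t2.png

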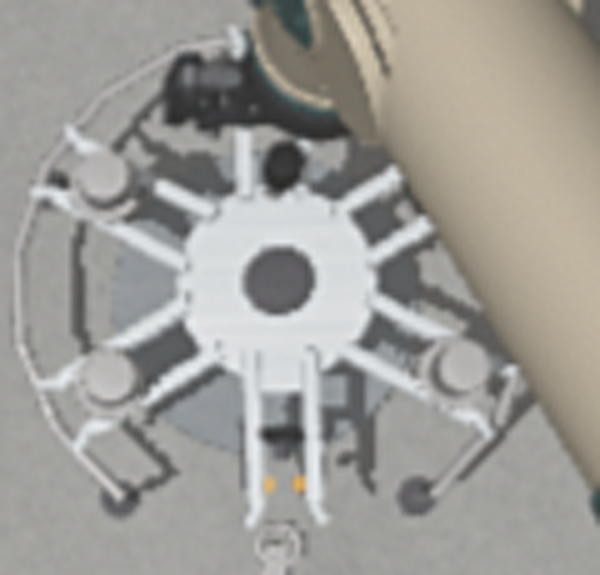

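Fork arms run straight to the gap: the midline is at crop x≈283, the rollers at (268,484) and (299,484), and the back stop at (282,437). Fork and gap centre agree to within about 1°, so I move on to the holder.

Run:
```python
from h import *
d=cam('top')
for n,p,h in(('rollers',(283.5,484),102),('stop',(282,437),110)):
    q=ray(d,235+p[0]/5,105+p[1]/5,h); print(n,q.round(1),np.hypot(*(q[:2]-[609.9,-26.4])).round(1))
Z=np.load('scene0.npz'); w=Z['w']; D={k:Z[k] for k in('cx','cy','f','world_to_cam')}
v,u=np.mgrid[:384,:512]; m=(u>105)&(u<155)&(v>190)&(v<245)&(w[...,2]>128)&(w[...,2]<140); P=w[m]; print(len(P),np.median(P,0).round(1),P.min(0).round(1),P.max(0).round(1))
go([457,-304.5,200],1.593)
```

```text
rollers [479.9 -32.3 102. ] 130.1
stop [509.3 -31.  110. ] 100.7
97 [ 455.3 -306.3  132.1] [ 440.9 -321.3  128.6] [ 470.7 -291.2  138.1]
t 6.35 pos [668.2 -25.9 273.1] rot [-3.141e+00 -1.000e-03 -3.134e+00] F [ 0.3 -0.4 -0.9] w 85.2
shift cm [21.34, -27.69, 7.34] turn [-0.001, -0.0, 1.557]
```

Request:
{"name": "step_arm", "arguments": {
  "commands": [21.3,-27.8,7.3,0,0,1.557,1,21.3,-27.8,7.3,0,0,1.557,1,21.3,-27.8,7.3,0,0,1.557,1,21.3,-27.8,7.3,0,0,1.557,1,21.3,-27.8,7.3,0,0,1.557,1,21.3,-27.8,7.3,0,0,1.557,1,21.3,-27.8,7.3,0,0,1.557,1,21.3,-27.8,7.3,0,0,1.557,1,21.3,-27.8,7.3,0,0,1.557,1,21.3,-27.8,7.3,0,0,1.557,1]
}}

```text
clock: 7.35
eef_pos: [456.1, -305.8, 199.1]
tool_rot: [-3.139, -0.002, 1.642]
force: [0.4, 0.0, 0.1]
width: 85.0
gripper_force: 0.0
```

```bash
python3 -c "
from h import *
go([456.5,-305,98],1.593)"
```

```text
t 7.35 pos [ 456.1 -305.8  199.1] rot [-3.139e+00 -2.000e-03  1.642e+00] F [0.4 0.  0.1] w 85.0
shift cm [0.05, 0.07, 10.11] turn [-0.003, -0.002, 0.049]
```

Request:
{"name": "step_arm", "arguments": {
  "commands": [0,0,4,0,0,0.04,1,0,0,7,0,0,0.04,1,0,0,9,0,0,0.04,1,0,0,10.1,0,0,0.04,1,0,0,10.1,0,0,0.04,1,0,0,10.1,0,0,0.04,0,0,0,10.1,0,0,0.04,0,0,0,10.1,0,0,0.04,0,0,0,10.1,0,0,0.04,0,0,0,10.1,0,0,0.04,0]
}}

```text
clock: 8.35
eef_pos: [456.8, -305.8, 100.8]
tool_rot: [-3.14, 0.001, 1.609]
force: [-2.6, -0.2, 6.6]
width: 30.6
gripper_force: 58.8
```

```bash
python3 -c "
from h import *
go([456.5,-305,98],1.593)"
```

```text
t 8.35 pos [ 456.8 -305.8  100.8] rot [-3.140e+00  1.000e-03  1.609e+00] F [-2.6 -0.2  6.6] w 30.6
shift cm [0.08, -0.03, 0.28] turn [-0.002, 0.001, 0.016]
```

Gripped at width 30.6. Now I lift straight up.

Request:
{"name": "step_arm", "arguments": {
  "commands": [0,0,-0.5,0,0,0,0,0,0,-1.5,0,0,0,0,0,0,-3,0,0,0,0,0,0,-5,0,0,0,0,0,0,-7,0,0,0,0,0,0,-9,0,0,0,0,0,0,-10.5,0,0,0,0,0,0,-11,0,0,0,0,0,0,-11,0,0,0,0]
}}

```text
clock: 9.25
eef_pos: [458.3, -305.4, 210.7]
tool_rot: [3.14, 0.001, 1.61]
force: [0.2, -0.2, -4.2]
width: 30.8
gripper_force: 59.7
```

Run:
```python
from h import *
go([418,-30.7,210],1.593)
```

```text
t 9.25 pos [ 458.3 -305.4  210.7] rot [3.14e+00 1.00e-03 1.61e+00] F [ 0.2 -0.2 -4.2] w 30.8
shift cm [27.61, -2.96, 0.04] turn [0.002, 0.001, 0.017]
```

Request:
{"name": "step_arm", "arguments": {
  "commands": [3,-0.4,0,0,0,0.017,0,7,-0.8,0,0,0,0.017,0,11,-1.2,0,0,0,0.017,0,15,-1.7,0,0,0,0.017,0,19,-2.1,0,0,0,0.017,0,23,-2.6,0,0,0,0.017,0,26,-2.9,0,0,0,0.017,0,27.6,-3,0,0,0,0.017,0,27.6,-3,0,0,0,0.017,0,27.6,-3,0,0,0,0.017,0]
}}

```text
clock: 10.25
eef_pos: [416.8, -30.9, 209.4]
tool_rot: [-3.141, 0.0, 1.594]
force: [-0.6, -0.3, -3.6]
width: 30.5
gripper_force: 59.8
```

Run:
```python
from h import *
go([418,-30.7,128],1.593)
d=cam('top'); save(d,'t3.png',(225,355,135,245),5)
d=cam('scene'); save(d,'s3.png',(150,300,100,230),5)
w=world(d); s=ctrl.read_state(); p=s['eef_pos']
m=(abs(w[...,0]-p[0])<45)&(abs(w[...,1]-p[1])<45)&(w[...,2]>80)&(w[...,2]<205)
P=w[m]
for lo in range(90,205,10):
    Q=P[(P[:,2]>=lo)&(P[:,2]<lo+10)]
    if len(Q): print(lo,len(Q),Q.min(0).round(1),Q.max(0).round(1))
```

```text
t 10.25 pos [416.8 -30.9 209.4] rot [-3.141  0.     1.594] F [-0.6 -0.3 -3.6] w 30.5
shift cm [0.02, 0.13, 8.14] turn [-0.001, 0.0, 0.001]
100 9 [451.4 -55.3 101.9] [462.   -5.5 109.8]
110 9 [419.9 -57.4 110.5] [459.5  -4.9 118.7]
120 6 [417.  -37.5 121. ] [422.1 -28.9 128. ]
130 3 [419.9 -37.4 130.7] [421.8 -28.4 133.5]
140 6 [423.6 -42.5 145.7] [430.  -25.3 149.8]
150 17 [420.  -44.5 151.2] [430.6 -19.5 159.6]
160 20 [416.2 -44.9 161. ] [431.5 -22.8 168.8]
170 10 [422.3 -42.3 170.1] [429.8 -22.5 178.8]
190 49 [403.4 -54.1 193.3] [440.5 -11.  200. ]
200 18 [406.8 -53.8 200. ] [439.  -19.3 204.7]
```

View pics/s3.png

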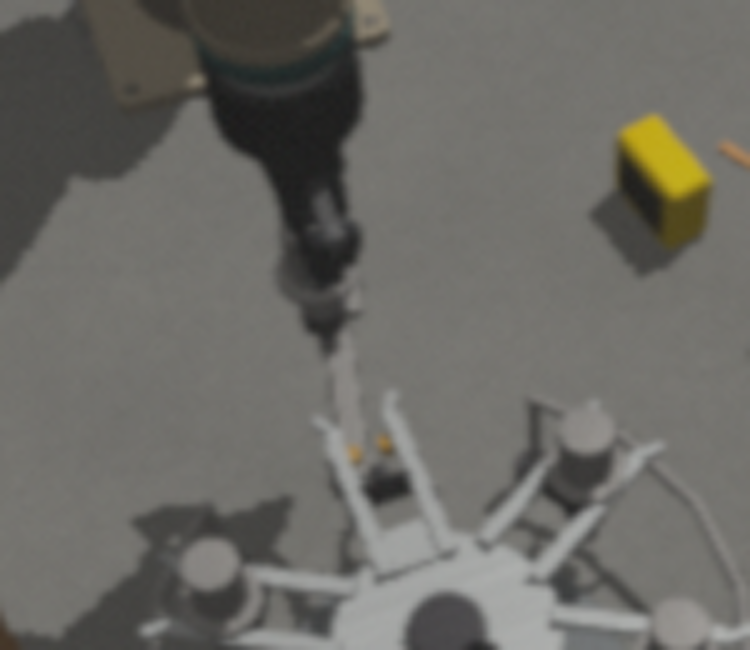

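The scene crop shows the holder hanging upright at (318,280), in line with the empty fork's mouth at (355,410). I lower it to the fork's height and compare the two centrelines in the same view.

Request:
{"name": "step_arm", "arguments": {
  "commands": [0,0,2,0,0,0,0,0,0,4,0,0,0,0,0,0,6,0,0,0,0,0,0,7.5,0,0,0,0,0,0,8.1,0,0,0,0,0,0,8.1,0,0,0,0,0,0,8.1,0,0,0,0]
}}

```text
clock: 11.05
eef_pos: [417.6, -31.1, 129.2]
tool_rot: [3.141, 0.0, 1.592]
force: [-0.0, -0.2, -2.7]
width: 30.7
gripper_force: 60.0
```

```bash
python3 - <<'E'
from h import *
go([418,-30.7,128],1.593)
for n in('scene','top'):
    d=cam(n); w=world(d); p=w.reshape(-1,3); hb=np.array([609.9,-26.4]); ok=(p[:,2]>103)&(p[:,2]<118)
    for x0 in(380,395,410,425,440,455,470,485,500,515):
        Q=p[ok&(p[:,0]>=x0)&(p[:,0]<x0+15)&(abs(p[:,1]+30)<40)]
        if len(Q):
            a=Q[Q[:,1]>-30]; b=Q[Q[:,1]<-30]
            print(n,x0,len(Q),*( (round(np.median(k[:,1]),1),k[:,1].min().round(1),k[:,1].max().round(1)) if len(k) else None for k in(a,b)))
E
python3 car.py
```

```text
t 11.05 pos [417.6 -31.1 129.2] rot [3.141 0.    1.592] F [-0.  -0.2 -2.7] w 30.7
shift cm [0.04, 0.04, 0.12] turn [0.001, 0.0, -0.001]
scene 395 1 None (np.float64(-49.8), np.float64(-49.8), np.float64(-49.8))
scene 410 3 None (np.float64(-47.3), np.float64(-51.9), np.float64(-45.7))
scene 425 17 (np.float64(-25.9), np.float64(-26.5), np.float64(-19.3)) (np.float64(-42.3), np.float64(-50.6), np.float64(-33.0))
scene 440 2 (np.float64(-7.2), np.float64(-7.2), np.float64(-7.2)) (np.float64(-53.4), np.float64(-53.4), np.float64(-53.4))
scene 455 27 (np.float64(-9.6), np.float64(-14.3), np.float64(-4.8)) (np.float64(-51.1), np.float64(-57.2), np.float64(-45.7))
scene 470 34 (np.float64(-13.4), np.float64(-20.1), np.float64(-6.5)) (np.float64(-48.7), np.float64(-53.4), np.float64(-44.2))
scene 485 40 (np.float64(-12.7), np.float64(-28.5), np.float64(-6.9)) (np.float64(-47.6), np.float64(-52.8), np.float64(-31.2))
scene 500 63 (np.float64(-15.1), np.float64(-29.3), np.float64(-5.8)) (np.float64(-43.9), np.float64(-53.2), np.float64(-30.1))
scene 515 48 (np.float64(-13.4), np.float64(-29.2
[... 233 characters left out ...]
25 (np.float64(-10.6), np.float64(-26.2), np.float64(-7.3)) (np.float64(-48.3), np.float64(-51.7), np.float64(-33.0))
top 500 57 (np.float64(-15.6), np.float64(-29.8), np.float64(-7.5)) (np.float64(-45.4), np.float64(-52.1), np.float64(-30.2))
top 515 43 (np.float64(-11.1), np.float64(-29.6), np.float64(-5.0)) (np.float64(-46.0), np.float64(-52.0), np.float64(-33.0))
[734.2 -22.7 158.1] r 124.4 ang 1.7 mod60 1.7
[ 675.  -132.3  158.9] r 124.3 ang 301.57 mod60 1.57
[668.9  82.8 157.7] r 124.1 ang 61.61 mod60 1.61
[ 549.5 -135.5  158.2] r 124.7 ang 241.03 mod60 1.03
[544.8  80.3 158.1] r 125.0 ang 121.38 mod60 1.38
gap [141.8 142.  142.7 143.3 143.6 144.2] [217.6 217.9 218.6 219.3 219.5 220.2]
```

Carousel is at 181.4°, against a gap centre of about 181°. The holder sits about 0.8 mm to −y of the fork line, so I shift by +1 mm and go to the mouth.

Request:
{"name": "step_arm", "arguments": {
  "commands": [0.1,0.5,0.1,0,0,0,0,0.1,1.2,0.1,0,0,0,0,0.1,2,0.1,0,0,0,0,0.1,2.8,0.1,0,0,0,0,0.1,3.5,0.1,0,0,0,0,0.1,4,0.1,0,0,0,0,0.1,4.4,0.1,0,0,0,0,0.1,4.4,0.1,0,0,0,0,0.1,4.4,0.1,0,0,0,0]
}}

```text
clock: 12.1
eef_pos: [460.7, -28.8, 127.7]
tool_rot: [-3.141, 0.0, 1.593]
force: [0.3, 0.3, -3.9]
width: 30.9
gripper_force: 60.0
```

Request:
{"name": "step_arm", "arguments": {
  "commands": [0,0.2,0,0,0,0,0,0,0.4,0,0,0,0,0,0,0.6,0,0,0,0,0,0,0.8,0,0,0,0,0,0,1,0,0,0,0,0,0,1,0,0,0,0,0]
}}

```text
clock: 12.7
eef_pos: [467.7, -29.4, 127.3]
tool_rot: [-3.135, 0.002, 1.592]
force: [-5.6, -2.3, 0.5]
width: 30.8
gripper_force: 60.6
```

Request:
{"name": "step_arm", "arguments": {
  "commands": [-0.05,0.2,-0.1,0,0,0,0,-0.05,0.4,-0.1,0,0,0,0,-0.05,0.5,-0.1,0,0,0,0,-0.05,0.6,-0.1,0,0,0,0,-0.05,0.6,-0.1,0,0,0,0]
}}

```text
clock: 13.2
eef_pos: [477.0, -28.8, 128.4]
tool_rot: [-3.141, -0.0, 1.593]
force: [-0.2, -0.7, -7.8]
width: 30.6
gripper_force: 60.0
```

```bash
python3 car.py
python3 - <<'E'
from h import *
d=cam('scene'); save(d,'s4.png',(170,280,130,220),7)
E
```

```text
[733.4 -23.1 158. ] r 123.5 ang 1.55 mod60 1.55
[ 673.  -132.2  158.5] r 123.2 ang 300.83 mod60 0.83
[670.1  82.8 158.9] r 124.7 ang 61.11 mod60 1.11
[ 552.  -136.4  158.5] r 124.3 ang 242.23 mod60 2.23
[544.6  80.3 158.5] r 125.1 ang 121.44 mod60 1.44
gap [141.8 142.  142.7 143.3 143.6 144.3] [235.7 236.8 237.2 237.5 237.6 237.9]
```

View pics/s4.png

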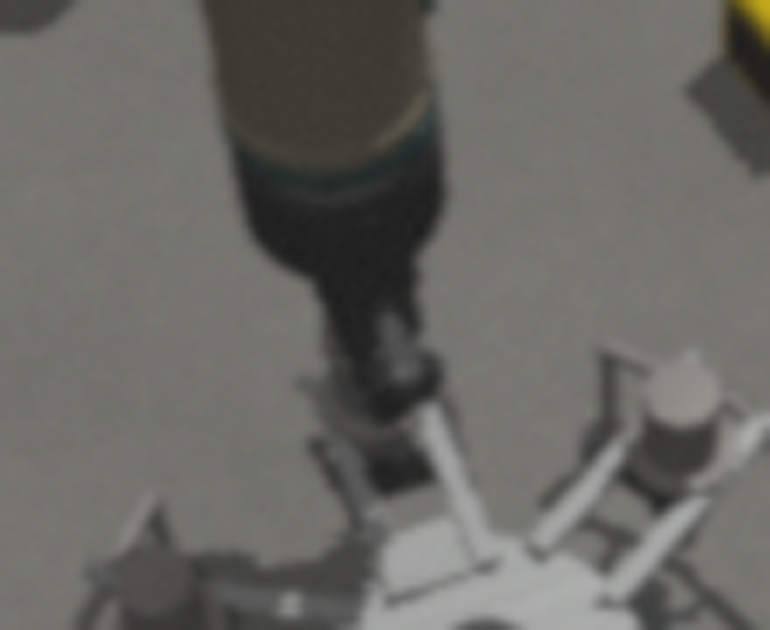

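The holder neck is between the arms, with the flange over them at crop (385,430). I go on in small steps and watch the force.

Request:
{"name": "step_arm", "arguments": {
  "commands": [0,0.1,0,0,0,0,0,0,0.2,0,0,0,0,0,0,0.3,0,0,0,0,0,0,0.4,0,0,0,0,0,0,0.4,0,0,0,0,0]
}}

```text
clock: 13.8
eef_pos: [482.2, -28.7, 129.1]
tool_rot: [3.139, -0.0, 1.593]
force: [1.0, 0.1, -6.8]
width: 30.6
gripper_force: 60.1
```

Request:
{"name": "step_arm", "arguments": {
  "commands": [0,0.1,0,0,0,0,0,0,0.2,0,0,0,0,0,0,0.3,0,0,0,0,0,0,0.4,0,0,0,0,0,0,0.4,0,0,0,0,0]
}}

```text
clock: 14.3
eef_pos: [484.7, -28.7, 128.9]
tool_rot: [-3.141, 0.0, 1.593]
force: [-2.5, -0.2, -1.9]
width: 30.6
gripper_force: 60.2
```

Request:
{"name": "step_arm", "arguments": {
  "commands": [0,0.1,0,0,0,0,0,0,0.2,0,0,0,0,0,0,0.3,0,0,0,0,0,0,0.4,0,0,0,0,0,0,0.4,0,0,0,0,0]
}}

```text
clock: 14.8
eef_pos: [489.8, -28.6, 128.9]
tool_rot: [3.14, -0.0, 1.593]
force: [-0.3, -0.2, -1.9]
width: 30.5
gripper_force: 60.3
```

Request:
{"name": "step_arm", "arguments": {
  "commands": [0,0.1,0,0,0,0,0,0,0.2,0,0,0,0,0,0,0.3,0,0,0,0,0,0,0.4,0,0,0,0,0,0,0.4,0,0,0,0,0]
}}

```text
clock: 15.3
eef_pos: [492.8, -28.6, 128.8]
tool_rot: [-3.141, 0.0, 1.593]
force: [-0.3, -0.0, -1.4]
width: 30.8
gripper_force: 60.3
```

Request:
{"name": "step_arm", "arguments": {
  "commands": [0,0.1,0,0,0,0,0,0,0.2,0,0,0,0,0,0,0.3,0,0,0,0,0,0,0.4,0,0,0,0,0,0,0.4,0,0,0,0,0]
}}

```text
clock: 15.8
eef_pos: [494.4, -28.7, 128.2]
tool_rot: [-3.136, 0.001, 1.593]
force: [-7.3, -0.3, 0.8]
width: 30.9
gripper_force: 60.9
```

Request:
{"name": "step_arm", "arguments": {
  "commands": [0,0.1,0,0,0,0,0,0,0.2,0,0,0,0,0,0,0.3,0,0,0,0,0,0,0.3,0,0,0,0,0]
}}

```text
clock: 16.2
eef_pos: [494.7, -28.7, 127.8]
tool_rot: [-3.131, 0.001, 1.593]
force: [-11.7, 0.7, 2.7]
width: 30.6
gripper_force: 61.2
```

Contact at x≈467.5, pin from about 484 and a rigid stop at 494.6 give exactly 27 and 11 before home. Home r is about 115, within range. I push a little more, to about 13 N.

Request:
{"name": "step_arm", "arguments": {
  "commands": [0,0.1,0,0,0,0,0,0,0.15,0,0,0,0,0,0,0.15,0,0,0,0,0]
}}

```text
clock: 16.5
eef_pos: [494.8, -28.8, 127.6]
tool_rot: [-3.128, 0.002, 1.593]
force: [-13.0, 0.6, 3.9]
width: 30.3
gripper_force: 61.4
```

Run:
```python
from h import *
s=ctrl.read_state(); print(s['eef_pos'],s['force'],s['torque'])
d=cam('top'); w=world(d); p=w.reshape(-1,3)
m=(abs(p[:,0]-490)<40)&(abs(p[:,1]+29)<40)&(p[:,2]>112)&(p[:,2]<165)
for q in p[m][::3]: print(q.round(0).tolist(),end=' ')
```

```text
[494.82999089 -28.76952553 127.61585847] [-13.0457449    0.58986282   3.94045243] [ 0.14636797  3.24249933 -0.11738409]
[482.0, -7.0, 114.0] [476.0, -10.0, 112.0] [473.0, -13.0, 114.0] [466.0, -13.0, 113.0] [457.0, -10.0, 118.0]
```

Request:
{"name": "step_arm", "arguments": {
  "commands": [0,-0.1,0,0,0,0,0,0,-0.15,0,0,0,0,0,0,-0.15,0,0,0,0,0.6,0,-0.15,0,0,0,0,0.8,0,-0.15,0,0,0,0,0.9,0,-0.15,0,0,0,0,0.9,0,-0.15,0,0,0,0,0.9]
}}

```text
clock: 17.25
eef_pos: [500.8, -28.3, 129.1]
tool_rot: [3.14, -0.0, 1.593]
force: [0.8, 0.2, 0.8]
width: 77.2
gripper_force: 0.0
```

Request:
{"name": "step_arm", "arguments": {
  "commands": [0,-0.3,-1,0,0,0,0.9,0,-0.3,-3,0,0,0,0.9,0,-0.3,-6,0,0,0,0.9,0,-0.3,-9,0,0,0,0.9,0,-0.3,-12,0,0,0,0.9,0,-0.3,-15,0,0,0,0.9,-6,-0.3,-15,0,0,0,0.9,-10,-0.3,-15,0,0,0,0.9,-14,-0.3,-15,0,0,0,0.9,-18,-0.3,-15,0,0,0,0.9]
}}

```text
clock: 18.25
eef_pos: [500.6, -210.2, 279.8]
tool_rot: [3.141, 0.001, 1.592]
force: [0.6, 0.9, -0.9]
width: 77.0
gripper_force: 0.0
```

Request:
{"name": "step_arm", "arguments": {
  "commands": [-5,-4,0,0,0,0,0.9,-9,-6,0,0,0,0,0.9,-9,-6,0,0,0,0,0.9]
}}

```text
clock: 18.55
eef_pos: [438.4, -306.3, 278.9]
tool_rot: [-3.139, 0.003, 1.583]
force: [0.7, -0.1, -0.3]
width: 77.0
gripper_force: 0.0
```

```bash
python3 car.py
python3 - <<'E'
from h import *
d=cam('scene'); save(d,'s5.png',(170,280,130,220),7)
w=world(d)
for h in((100,108),(109,113),(113.5,119),(120,150),(150,170)):
    m=(abs(w[...,0]-492)<35)&(abs(w[...,1]+29)<30)&(w[...,2]>h[0])&(w[...,2]<h[1]); Q=w[m]; print(h,len(Q),np.median(Q,0).round(1),Q.min(0).round(1),Q.max(0).round(1))
E
```

```text
[733.5 -25.1 158.5] r 123.7 ang 0.59 mod60 0.59
[ 674.4 -132.3  158.6] r 123.9 ang 301.34 mod60 1.34
[670.3  82.7 158.3] r 124.8 ang 61.02 mod60 1.02
[ 549.3 -136.   158.1] r 125.2 ang 241.08 mod60 1.08
[545.   80.3 158.5] r 124.9 ang 121.3 mod60 1.3
[492.6 -28.6 159. ] r 117.3 ang 181.07 mod60 1.07
gap [141.8 142.  142.7 143.3 143.6 144.2] [216.4 216.9 217.9 218.  218.7 219.3]
(100, 108) 44 [516.5 -32.3 106.7] [458.5 -55.3 100.6] [526.7  -2.5 108. ]
(109, 113) 62 [512.7 -43.5 110.8] [458.8 -53.3 109.1] [526.3  -5.9 112.8]
(113.5, 119) 69 [504.7 -34.  115.9] [477.  -51.5 113.7] [516.3  -7.1 118.7]
(120, 150) 62 [505.3 -31.8 133.4] [491.6 -45.2 120. ] [509.5 -13.8 149.8]
(150, 170) 104 [493.5 -30.1 157.7] [476.7 -45.3 150.8] [508.1 -15.  161.4]
```

View pics/s5.png

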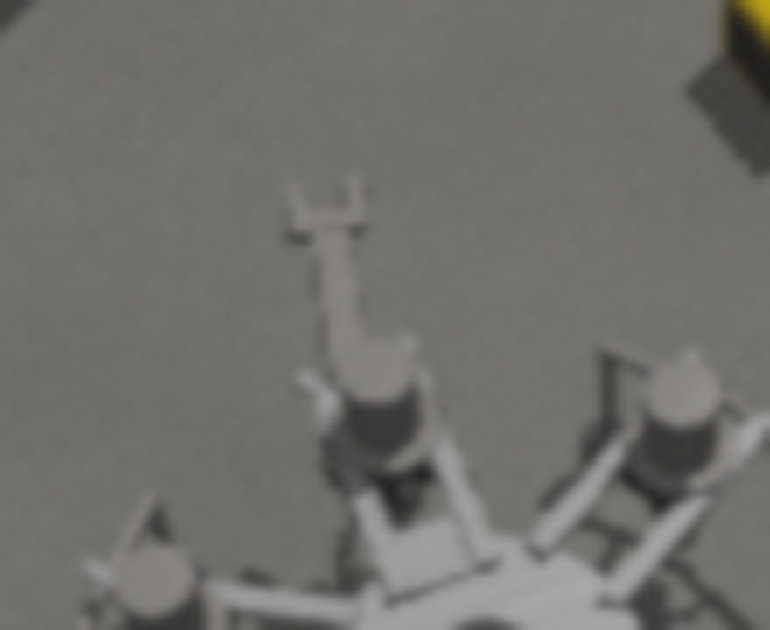

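The holder now hangs level in the fork at crop (378,370), top at 158–159 like its neighbours, axis at x≈493. The roller line (x≈480) and the back stop (x≈509) agree with it being home. The pin has not pushed it out, and the fork is still at 181°, so I hand in.

```bash
python3 -c "
from h import *
print(ctrl.finish_job())"
```

```text
the job is handed in; nothing more can be done
None
```

I turned the empty fork to the loading gap (about 181° against a gap centre of about 180.5–181°), and the holder now hangs upright in it: it met a rigid stop at 13 N and stayed put after release. I could not see the jaws, so I take them as closed because the pin did not push the holder back out; the job was handed in at about 19 s.

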